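Weigh two cast bars and keep the heavier

TASK

One of the two look-alike brass bars on the black rubber mat has a hollow inside. Lay them flat on opposite pans of the balance, let go and let it tip, then move the bar whose side dropped into the blue tray, flat on its floor, and leave the other one lying in its pan. Set the bars down rather than dropping them, and leave the other things on the bench alone.

Things in the scene. Friction and masses are not known exactly. Their poses are not given: they have to be found in the camera images.
- bar_1: one of two cast brass bars that look exactly alike (100 x 26 x 22 mm, copper-coloured strip along the top), starting flat on the black rubber mat about 90 mm apart. Origin: centre of its underside; x along its length, z up. The two masses differ by 75 g or more (0.24 to 0.54 kg each); nothing visible tells which is heavier
- bar_2: the other brass bar, the same in every visible way: 100 x 26 x 22 mm, origin at the centre of its underside, x along its length, z up
- balance: green two-pan bench balance with white pans, fixed to the bench where it stands: base 115 x 200 mm, pan centres 115 mm either side of the middle along its y (left pan at +y). Between the pans a 62 mm wide white dial plate and a red pointer rise to 120 mm above the bench. Origin: centre of the base's underside; the top of the pans is open
- pan_left_floor (a point): centre of the floor of the balance's left (+y) pan: an white dish, inside 124 (x) x 78 (y) mm, rim 4 mm above the floor. Its axes are parallel to the balance's and the pan stays level. Floor 71 mm above the bench with the beam level, about 56 mm when fully down, 86 mm when fully up; a light push or a single bar sends it down and the other pan up
- pan_right_floor (a point): the same for the right (-y) pan
- beam (a joint): tilt of the balance beam, rad: 0 level (where it rests when empty), positive when the left (+y) pan is down, negative when the right pan is down; stops at +-0.13; with both bars loaded it comes to rest at a stop within about a second
- blue_tray: blue open tray fixed to the bench, 200 (x) x 170 (y) mm, 30 mm tall, walls and floor 4 mm thick, empty. Origin: centre of its underside. It stands on one side of the balance and the black rubber mat on the other; which is which varies
- blue_tray_in (a point): centre of the blue tray's inner floor, axes as the tray's
- rubber_mat: black rubber mat fixed to the bench, 190 x 170 x 6 mm, on which both bars start. Origin: centre of its underside
- eraser: white eraser 60 x 26 x 16 mm; a loose bystander, to be left alone; origin at its underside
- pencil: orange pencil 170 mm long, 8 mm thick, lying; a loose bystander, to be left alone; origin at its underside
- pencil_cup: white cup 72 mm across, 90 mm tall, with three pencils reaching 150 mm up; a loose bystander, to be left alone; origin at its underside
- wax_jar: green jar 64 mm across, 75 mm tall, closed; a loose bystander, to be left alone; origin at its underside
- pencil_tin: flat red box 90 x 190 x 18 mm; a loose bystander, to be left alone; origin at its underside
- caliper: steel caliper lying flat, 190 mm long; a loose bystander, to be left alone; origin at its underside
- tape_roll: yellow tape roll 90 mm across, 24 mm tall; a loose bystander, to be left alone; origin at its underside
Things that resemble listed ones, but are neither listed nor needed, are in the scene too. What is shaped like the bar_2 but pink is not meant.

How it is judged:
On the way:
1. the two bars lie flat on opposite pans, let go, and the balance has tipped fully to the heavier side and rests (((x of bar_1 in the frame of pan_left_floor between -0.045 and 0.045 m and y of bar_1 in the frame of pan_left_floor between -0.035 and 0.035 m and z of bar_1 in the frame of pan_left_floor between -0.006 and 0.006 m and angle between each of bar_1, bar_2's own z axis and vertical below 0.15 rad and x of bar_2 in the frame of pan_right_floor between -0.045 and 0.045 m and y of bar_2 in the frame of pan_right_floor between -0.035 and 0.035 m and z of bar_2 in the frame of pan_right_floor between -0.006 and 0.006 m) or (x of bar_1 in the frame of pan_right_floor between -0.045 and 0.045 m and y of bar_1 in the frame of pan_right_floor between -0.035 and 0.035 m and z of bar_1 in the frame of pan_right_floor between -0.006 and 0.006 m and angle between each of bar_1, bar_2's own z axis and vertical below 0.15 rad and x of bar_2 in the frame of pan_left_floor between -0.045 and 0.045 m and y of bar_2 in the frame of pan_left_floor between -0.035 and 0.035 m and z of bar_2 in the frame of pan_left_floor between -0.006 and 0.006 m)) and (value of joint beam above 0.11 rad or value of joint beam below -0.11 rad) and velocity of joint beam between -0.05 and 0.05 rad/s and contact force between the fingers and bar_1 below 0.1 N and contact force between the fingers and bar_2 below 0.1 N and linear speed of each of bar_1, bar_2 below 0.03 m/s and contact force between the fingers and balance below 0.1 N), for 0.3 s.
At the end, for the whole second after the job is handed in: The heavier bar (over 3.6 N on the tray; the hollow one weighs less) lies flat on the tray's floor (within 0.15 rad, 8 mm; centre within 90 mm in x, 75 in y of the middle); the other lies flat in a pan (within 45 mm in x, 35 in y of its centre); both released and at rest (under 0.03 m/s) (((x of bar_1 in the frame of blue_tray_in between -0.09 and 0.09 m and y of bar_1 in the frame of blue_tray_in between -0.075 and 0.075 m and z of bar_1 in the frame of blue_tray_in between -0.006 and 0.008 m and angle between bar_1's own z axis and vertical below 0.15 rad and contact force between bar_1 and blue_tray above 3.6 N and ((x of bar_2 in the frame of pan_left_floor between -0.045 and 0.045 m and y of bar_2 in the frame of pan_left_floor between -0.035 and 0.035 m and z of bar_2 in the frame of pan_left_floor between -0.006 and 0.006 m and angle between bar_2's own z axis and vertical below 0.15 rad) or (x of bar_2 in the frame of pan_right_floor between -0.045 and 0.045 m and y of bar_2 in the frame of pan_right_floor between -0.035 and 0.035 m and z of bar_2 in the frame of pan_right_floor between -0.006 and 0.006 m and angle between bar_2's own z axis and vertical below 0.15 rad))) or (x of bar_2 in the frame of blue_tray_in between -0.09 and 0.09 m and y of bar_2 in the frame of blue_tray_in between -0.075 and 0.075 m and z of bar_2 in the frame of blue_tray_in between -0.006 and 0.008 m and angle between bar_2's own z axis and vertical below 0.15 rad and contact force between bar_2 and blue_tray above 3.6 N and ((x of bar_1 in the frame of pan_left_floor between -0.045 and 0.045 m and y of bar_1 in the frame of pan_left_floor between -0.035 and 0.035 m and z of bar_1 in the frame of pan_left_floor between -0.006 and 0.006 m and angle between bar_1's own z axis and vertical below 0.15 rad) or (x of bar_1 in the frame of pan_right_floor between -0.045 and 0.045 m and y of bar_1 in the frame of pan_right_floor between -0.035 and 0.035 m and z of bar_1 in the frame of pan_right_floor between -0.006 and 0.006 m and angle between bar_1's own z axis and vertical below 0.15 rad)))) and contact force between the fingers and bar_1 below 0.1 N and contact force between the fingers and bar_2 below 0.1 N and linear speed of each of bar_1, bar_2 below 0.03 m/s); the robot touches nothing.
It fails at once if a bar is dropped or thrown: it moves faster than 0.7 m/s (a fall of about 25 mm) while not held ((linear speed of bar_1 above 0.7 m/s and contact force between the fingers and bar_1 below 0.05 N) or (linear speed of bar_2 above 0.7 m/s and contact force between the fingers and bar_2 below 0.05 N)).
It fails at once if a bystander is moved more than 30 mm (distance of any of eraser, pencil, pencil_cup, wax_jar, pencil_tin, caliper, tape_roll from where it was at the start of the episode above 0.03 m).
It also fails if it takes over 67 s, if anything falls off the work surface, if the arm or the gripper's body presses on something with over 40 N, if the wrist force passes 120 N, or if a joint passes its speed limit or range.

ROBOT

A 6-joint arm with a two-finger parallel gripper is mounted at the origin on the work surface. World frame = base frame: x ahead of the robot, y to its left, z up, the work surface at z = 0. Lengths are in m, angles in rad, forces in N, time in s.
With the tool pointing down it reaches from about 0.325 to 0.9 m from the base axis. Payload 6.1 kg.
Tool frame: the origin (TCP) lies midway between the tips of the shut fingers; the grasp point (between the pads) lies 19 mm behind it; x points along the fingers, y is the direction in which the jaws open and shut, and the axes are right-handed (so a half turn about x gives the same grasp; the last joint's range is limited). The gripper opens to 85 mm and grips with 20 to 120 N. Pads are 22 mm wide; open, the fingers measure 114 mm over their backs; the gripper's body (76 mm by 85 mm) begins 54 mm behind the grasp point. The pads swing forward as they close: fully open they stand 13 mm farther back than shut.
Start: joints at [1.06, 0.22, 1.526, -0, 1.395, -0.126], TCP at [0.235, 0.579, 0.231] pointing down, gripper open.
Joint ranges: [-2.98, 2.98], [-0.91, 2.08], [0.09, 2.57], [-1.24, 4.39], [0.2, 2.65], [-2.68, 2.68]. Speed limits (rad/s): [2.57, 2.57, 3.01, 3.14, 3.14, 3.14].

INTERFACE

Orientations are given as [roll, pitch, yaw] about the fixed x, y, z axes, in that order (R = Rz(yaw) Ry(pitch) Rx(roll)).
In Python, from plant import movep, move_l, set_joints, gripper_to, hold, inverse_kinematics, observe, get_image, get_calibration, Unreachable, job_done gives the robot as it stands. Calls block until the motion is done:
- movep(position, orientation): joint-space move of the TCP to a pose.
- move_l(position, feed=0.15, rotation=None, max_force=None): straight line of the TCP; rotation=None keeps the orientation; feed is the mean speed in m/s. With max_force (N) it stops when the force on the tool has changed by that much, and returns True; else False.
- set_joints(angles): joint-space move.
- gripper_to(opening, f_grip=None): finger opening in m; f_grip is the grip in N (None keeps the last); returns when the fingers have stopped.
- hold(seconds).
- inverse_kinematics(position, orientation): joint angles nearest the present ones, or None.
- observe(): the state.
- get_image(name): name is "scene" or "side" or "wrist"; returns (picture, depth): 384x512x3 uint8, red, green, blue; 384x512 float32, m along the optical axis (not along the pixel's ray), 0 where there is no reading.
- get_calibration(name): a dict with "intrinsics" (3x3 intrinsics, pixels), "world_from_camera" (4x4, takes a point from camera to world coordinates). Camera axes: x right, y down, z forward; pixel columns grow to the right and rows downward; lengths in m; the calibration is good to about 2 mm. A picture is of the moment at which its call begins: read the wrist's pose just before it. get_calibration takes no time and is no camera call; for the wrist camera it gives the pose at the moment of the call.
A pose or a line that the arm cannot do raises Unreachable and nothing moves.
- job_done(): hands the job in, once; it reports no verdict.
The state is a dict: "time_s": time; "q": joint angles; "joint_velocities": joint speeds; "joint_torque": joint torques, N m; "eef_pos": TCP position; "tcp_rot": TCP orientation; "ft_force": force on the tool from outside, world axes, zero at the start; "torque": the same for the moment, N m; "opening": finger opening in m.
Only numpy, scipy, OpenCV 4.12 (cv2) and the standard library are available. Lean on these libraries where they do the work, as an engineer would, in place of code of your own. Each camera call takes 0.05 s, during which the arm holds its last target. There are 200 camera calls.

## Working session

There is one attempt and no reset: what is moved stays moved. The work goes in short steps, each a Python script; the robot and the scene stay as the last script left them, time stands still between calls to the robot, and variables do not carry over. Pictures are saved under pics/ and viewed, about 8 in all and at most 12, crops included, and the job is handed in when it is done.

```bash
mkdir -p pics; ls; python3 - <<'E'
from plant import *
import cv2,numpy as np
for n in("scene","side"):
    im,d=get_image(n); np.savez(f"{n}0.npz",im=im,d=d,**get_calibration(n))
    cv2.imwrite(f"pics/{n}0.png",im[:,:,::-1])
    print(np.round(get_calibration(n)["world_from_camera"],3))
s=observe();print(s["time_s"],s["tcp_rot"],s["eef_pos"],s["opening"])
E
```

```text
pics
[[-0.479  0.677 -0.558  1.408]
 [ 0.877  0.38  -0.292  0.337]
 [ 0.014 -0.63  -0.777  1.28 ]
 [ 0.     0.     0.     1.   ]]
[[ 0.972 -0.173  0.157  0.376]
 [-0.233 -0.664  0.71  -0.946]
 [-0.019 -0.727 -0.686  0.893]
 [ 0.     0.     0.     1.   ]]
0.1 [-1.67041931  1.56901478 -2.05526036] [0.234371   0.57878725 0.23031687] 0.08568598808239915
```

View pics/scene0.png

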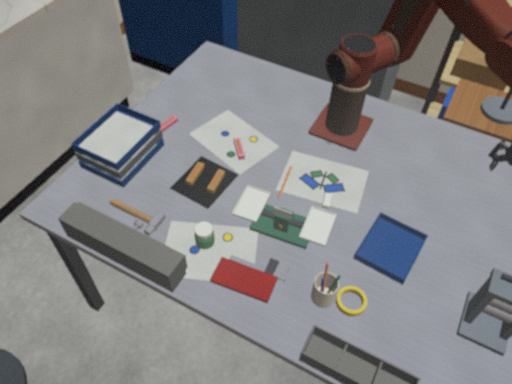

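View pics/side0.png

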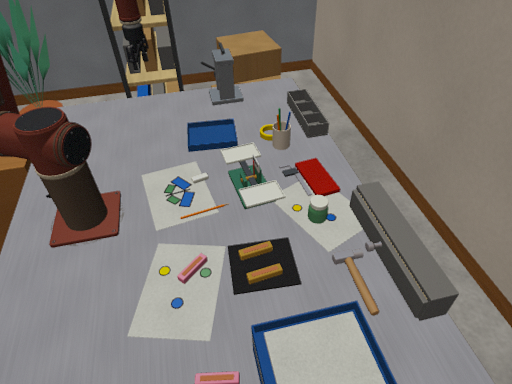

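Scene view: bars at about (195,173) and (215,181) on the black mat, balance at (285,225), blue tray at (391,246). In the side view the bars are at (256,250) and (265,273). The pink look-alikes lie on the paper and are not meant.

```bash
cat > h.py <<'E'
from plant import *
import cv2,numpy as np
def cloud(d,c):
    K=c["intrinsics"];T=c["world_from_camera"]
    v,u=np.mgrid[:d.shape[0],:d.shape[1]]
    p=np.stack([(u-K[0,2])/K[0,0]*d,(v-K[1,2])/K[1,1]*d,d],-1)
    return p@T[:3,:3].T+T[:3,3]
def blobs(m,P,name,amin=40,ok=None):
    """per blob: min-area rectangle in world xy, height median"""
    n,L,st,_=cv2.connectedComponentsWithStats(m.astype(np.uint8))
    out=[]
    for i in range(1,n):
        if st[i,4]<amin: continue
        q=P[L==i]; c,s,a=cv2.minAreaRect((q[:,:2]*1000).astype(np.float32))
        if s[0]<s[1]: s=s[::-1];a+=90
        r=(np.round(c,1),np.round(s,1),round((a+90)%180-90,1),np.round(np.percentile(q[:,2],[5,50,95])*1000,1))
        out.append(r);print(name,st[i,:5],*r)
    return out
E
python3 - <<'E'
from h import *
for n in("scene","side"):
    f=np.load(n+"0.npz");im=f["im"];P=cloud(f["d"],f);h=cv2.cvtColor(im,cv2.COLOR_RGB2HSV)
    H,S,V=[h[...,i].astype(int) for i in range(3)];X,Y,Z=P[...,0],P[...,1],P[...,2]
    ok=(X>.2)&(X<1)&(abs(Y)<.75)&(f["d"]>0)
    print(n)
    blobs(ok&(H>5)&(H<25)&(S>110)&(V>80)&(Z>.02)&(Z<.04),P,"bar")
    blobs(ok&(V<60)&(Z<.015),P,"mat",300)
    blobs(ok&(S<60)&(V>140)&(Z>.055)&(Z<.095),P,"pan")
    blobs(ok&(H>60)&(H<90)&(S>90)&(Z>.008)&(Z<.1),P,"green")
    blobs(ok&(H>100)&(H<125)&(S>120)&(Z<.05),P,"blue",300)
    blobs(ok&(Z>.1)&(Z<.2)&(X>.3),P,"tall",20)
E
```

```text
scene
bar [186 162  18  22 161] [ 518.4 -365.7] [103.7  30.3] 5.0 [22.  27.5 32.3]
bar [208 170  16  21 158] [ 510.7 -280.8] [101.   29.8] 5.3 [22.1 26.8 32.4]
mat [ 50 235  50  74 624] [ 913.  -686.7] [117.7  54.1] 70.3 [-674.3 -356.  -166.4]
pan [131 142  17  17  43] [ 555.4 -571. ] [101.9  24.9] -2.5 [58.9 78.6 92.9]
pan [232 185  38  37 840] [ 572.7 -102.5] [137.   85.5] 6.8 [66.1 70.9 75.9]
pan [299 206  37  41 909] [547.  124.1] [137.6  87.3] 6.3 [66.  70.7 75.8]
pan [195 222  18  17 227] [ 739.6 -183. ] [54.3 54.2] -77.3 [68.  74.6 79.6]
pan [314 272  25  27 123] [740.6 230.8] [71.6 62.9] 82.4 [57.7 85.2 91.6]
blue [ 356  218   68   62 2361] [471.8 355.5] [204.  162.9] -4.9 [-1.4  3.2  9.1]
tall [  74  105   87   64 2645] [ 562.4 -652.8] [259.  193.8] 0.1 [102.9 108.5 123.5]
tall [  58  202  116   73 1385] [ 905.9 -385.9] [408.3  76.8] -90.0 [100.1 101.7 105.1]
tall [273 207  19  11  91] [578.4  14. ] [61.7 16.3] -84.0 [101.2 112.  120.9]
tall [171 262   9   8  22] [ 903.5 -178. ] [31.4 12.3] -7.2 [100.3 101.8 103.7]
tall [324 263   5  13  37] [717.8 218.5] [10.4  7.9] 35.3 [1
[... 1143 characters left out ...]
00.5] [58.2 26.6] -31.1 [ 9.9 35.6 52.8]
blue [ 188  119   49   32 1313] [466.6 357.2] [195.2 186.5] -5.4 [ 2.8  7.5 30.1]
tall [214  60  20  25 364] [579.8 679.9] [137.2  76.4] -90.0 [105.5 148.2 195.9]
tall [277 108   4  19  54] [721.2 237.4] [57.3  8.6] 68.7 [102.9 127.4 154.4]
tall [287 111   4  14  27] [757.2 225.2] [10.7  8.3] -15.0 [104.9 128.9 152.3]
tall [253 154   7  16  52] [575.2  14.1] [60.  13.1] -82.9 [101.6 115.5 122.4]
tall [ 357  181  103  120 2382] [ 901.7 -379.1] [421.   77.1] 90.0 [100.2 101.4 103.4]
tall [ 251  300  146   84 1444] [ 559.9 -650.6] [250.9 186.3] -0.2 [102.1 119.1 127.3]
tall [ 264  311  122   73 6391] [ 564.7 -653.4] [210.8 162. ] -0.2 [106.5 108.8 111. ]
```

Both views agree within about 4 mm. Pan spacing is 228 mm against the stated 230, and the bar and mat heights are right. Next: grasp the first bar.

```bash
cat >> h.py <<'E'
from scipy.spatial.transform import Rotation as Ro
BC=np.array([.559,.0125]); BY=.110
def pan(side): return BC+side*.115*np.array([-np.sin(BY),np.cos(BY)])
def down(a,xy,z):
    best=None
    for s in(1,-1):
        y=s*np.array([-np.sin(a),np.cos(a),0]);x=np.array([0,0,-1.])
        r=Ro.from_matrix(np.stack([x,y,np.cross(x,y)],1)).as_euler("xyz")
        q=inverse_kinematics([*xy,z],list(r))
        if q is not None and (best is None or abs(q[5])<best[0]): best=(abs(q[5]),list(r))
    return best[1]
def st(t=""):
    s=observe();print(t,round(s["time_s"],2),"tcp",np.round(s["eef_pos"],4),"F",np.round(s["ft_force"],2),"op",round(s["opening"],4),flush=True);return s
def snap(n,name):
    im,d=get_image(n);c=get_calibration(n);np.savez(name+".npz",im=im,d=d,**c);cv2.imwrite(f"pics/{name}.png",im[:,:,::-1]);return im,d,c
def pick(xy,a,ztcp,op=.065):
    r=down(a,xy,.2)
    gripper_to(op,50);movep([*xy,.22],r);st("above")
    move_l([*xy,ztcp+.04],.2);st("near");
    if move_l([*xy,ztcp],.06,max_force=15): st("CONTACT")
    gripper_to(0.0,50);st("grip");move_l([*xy,.22],.15);hold(.3);return st("lifted")
E
python3 - <<'E'
from h import *
pick([.5088,-.281],.105,.010);snap("wrist","w1")
E
```

```text
above 3.6 tcp [ 0.5092 -0.2803  0.22  ] F [-0.71 -0.19  0.1 ] op 0.0651
near 4.6 tcp [ 0.5097 -0.2816  0.0513] F [-0.7  -0.1   1.17] op 0.0649
grip 5.86 tcp [ 0.5092 -0.2812  0.0107] F [-0.46  1.02  4.29] op 0.0249
lifted 7.71 tcp [ 0.5086 -0.2809  0.2196] F [ 0.96 -0.17 -5.45] op 0.0248<stdin>:2: UserWarning: Gimbal lock detected. Setting third angle to zero since it is not possible to uniquely determine all angles.
```

View pics/w1.png

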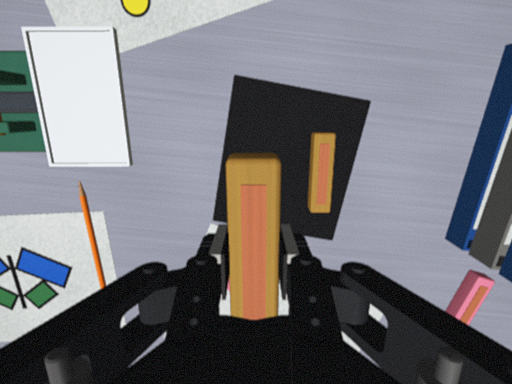

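Wrist view: the bar is held straight and level in the jaws, spanning rows 155 to 318. The other bar lies at (322,173) and the right pan at (80,97). I'll measure from this view, then place the bar on the left pan.

```bash
python3 -W ignore - <<'E'
from h import *
f=np.load("w1.npz");P=cloud(f["d"],f);h=cv2.cvtColor(f["im"],cv2.COLOR_RGB2HSV)
H,S,V=[h[...,i].astype(int) for i in range(3)];Z=P[...,2]
br=(H>4)&(H<25)&(S>100)&(V>60)
blobs(br&(Z>.2)&(Z<.27),P,"held",300); blobs(br&(Z>.024)&(Z<.04),P,"bar",300)
blobs((S<60)&(V>140)&(Z>.06)&(Z<.09),P,"pan",1000)
xy=pan(1)
r=down(BY,xy,.2)
p=observe()["eef_pos"]
movep([*xy,.22],r);st("over")
move_l([*xy,.095],.15);hold(.2);s0=st("near")
print(move_l([*xy,.0565+.004],.05,max_force=12));st("down");hold(.3);st("settled")
snap("wrist","w2")
E
```

```text
held [ 226  153   55  166 8387] [ 513.5 -279.6] [86.4 26.8] 5.8 [235.6 237.7 239.1]
bar [ 309  132   27   80 1681] [ 514.3 -365. ] [98.8 26.7] 6.3 [26.6 28.8 30.5]
pan [   21    26   109   140 11773] [ 570.4 -101.1] [130.3  86. ] 6.3 [70.2 71.5 75.6]
over 9.28 tcp [0.5467 0.1258 0.2201] F [ 0.48 -0.05 -4.15] op 0.025
near 10.46 tcp [0.5473 0.1269 0.0963] F [-0.09 -0.04 -5.46] op 0.0246
True
down 11.13 tcp [0.5456 0.1267 0.0606] F [-1.97  0.24  6.74] op 0.0245
settled 11.43 tcp [0.5456 0.1267 0.0606] F [-1.79 -0.54  5.58] op 0.0247
```

View pics/w2.png

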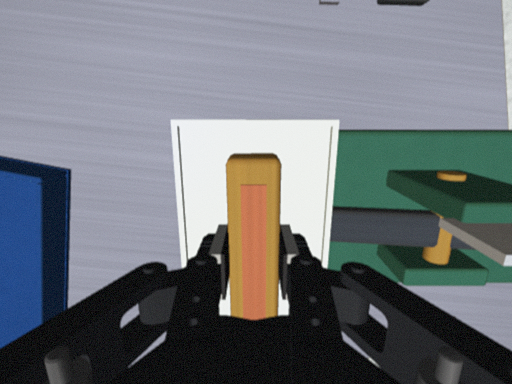

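The bar sits centred in the left pan, with the pan at its lower stop. Release it, then fetch the second bar.

```bash
python3 -W ignore - <<'E'
from h import *
xy=pan(1)
gripper_to(.045);st("open");move_l([*xy,.22],.15)
pick([.5148,-.365],.105,.010);snap("wrist","w3")
f=np.load("w3.npz");P=cloud(f["d"],f);h=cv2.cvtColor(f["im"],cv2.COLOR_RGB2HSV)
H,S,V=[h[...,i].astype(int) for i in range(3)];Z=P[...,2]
blobs((H>4)&(H<25)&(S>100)&(V>60)&(Z>.2)&(Z<.27),P,"held",300)
xy=pan(-1);r=down(BY,xy,.2)
movep([*xy,.22],r);snap("wrist","w4");hold(.3);st("over")
move_l([*xy,.110],.15);hold(.3);st("near")
print(move_l([*xy,.086+.003],.03,max_force=1.8));st("down");hold(.3);st("settled")
snap("scene","s4")
im=np.hstack([cv2.imread("pics/w4.png")[:,:400],cv2.resize(cv2.imread("pics/s4.png")[150:280,200:340],(400,384))])
cv2.imwrite("pics/c4.png",im)
E
```

```text
open 11.82 tcp [0.5441 0.1265 0.0588] F [0.32 0.67 0.61] op 0.0451
above 15.17 tcp [ 0.5154 -0.3639  0.2201] F [-0.77  0.47 -1.23] op 0.065
near 16.17 tcp [ 0.5158 -0.3657  0.0515] F [ 0.8  -0.54 -0.16] op 0.065
grip 17.43 tcp [ 0.5152 -0.3653  0.0107] F [-0.18 -0.52  3.63] op 0.0253
lifted 19.27 tcp [ 0.5147 -0.3649  0.2195] F [-0.57  0.57 -2.78] op 0.0249
held [ 226  152   56  167 8434] [ 519.7 -363.9] [86.6 27.8] 6.5 [235.5 237.7 239.1]
over 20.73 tcp [ 0.5715 -0.1027  0.2199] F [-0.08  0.19 -2.86] op 0.0245
near 21.91 tcp [ 0.5721 -0.102   0.1109] F [-0.04 -0.74 -2.23] op 0.0251
True
down 22.53 tcp [ 0.5711 -0.1018  0.0896] F [ 1.04 -0.4   2.61] op 0.0247
settled 22.83 tcp [ 0.571  -0.1017  0.0897] F [ 3.19 -1.74  2.62] op 0.0249
```

View pics/c4.png

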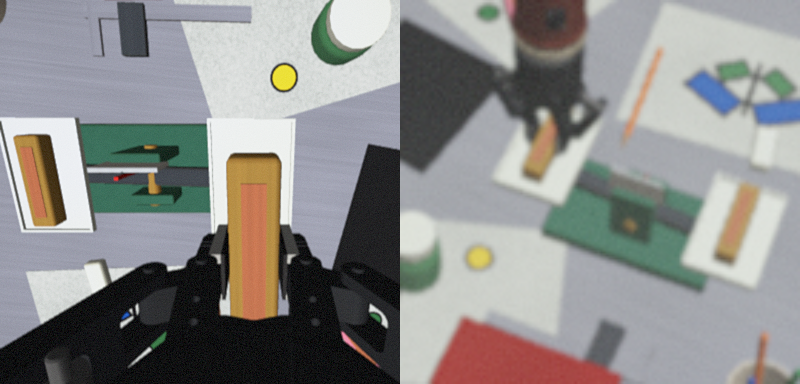

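The first bar lies in the left pan, which is down. The second is over the raised right pan and in contact. Wrist weights are about 5.4 N for the first and 2.7 N for the second. Release, back off and check.

```bash
python3 -W ignore - <<'E'
from h import *
xy=pan(-1)
gripper_to(.045);st("open");move_l([*xy,.22],.15)
xl=pan(1);movep([*xl,.22],down(BY,xl,.2));hold(.6);st()
snap("wrist","w5")
f=np.load("w5.npz");P=cloud(f["d"],f);h=cv2.cvtColor(f["im"],cv2.COLOR_RGB2HSV)
H,S,V=[h[...,i].astype(int) for i in range(3)];Z=P[...,2]
br=(H>4)&(H<25)&(S>100)&(V>60)
blobs(br&(Z>.06)&(Z<.12),P,"bar",300)
blobs((S<60)&(V>140)&(Z>.045)&(Z<.1),P,"pan",1000)
E
```

```text
open 23.22 tcp [ 0.5691 -0.101   0.0881] F [-0.08  0.32  0.26] op 0.0447
 25.76 tcp [0.5464 0.1267 0.22  ] F [ 0.13 -0.55  0.49] op 0.0452
bar [ 242  135   24   91 2049] [543.9 127. ] [97.9 23.9] 6.2 [77.3 78.8 80.2]
bar [ 459  137   53  100 3847] [ 569.4 -100. ] [98. 27.] 6.3 [ 92.8 108.1 110.1]
pan [ 214  117   80  115 6522] [545.2 126.5] [130.1  84.1] 6.3 [55.4 56.7 61. ]
pan [ 423  118   89  125 5656] [570.1 -99.9] [129.3  86.2] 6.4 [85.2 86.8 90.9]
```

View pics/w5.png

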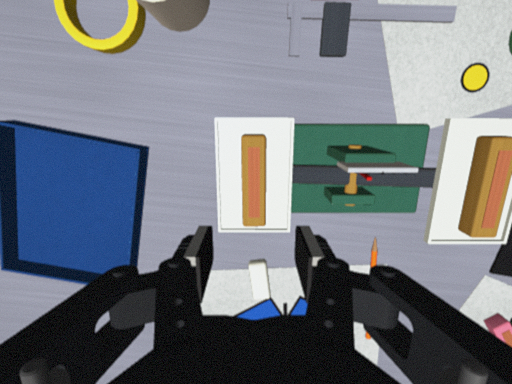

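The left pan is fully down (floor 56.7 mm) and the right is up (86.8 mm). Both bars are flat and centred, at (255,180) and (487,187). The left bar is the heavier one. Lift it slowly so the other pan comes down gently, then place it in the tray.

```bash
python3 -W ignore - <<'E'
from h import *
xy=[.544,.1268]
move_l([*xy,.095],.2);print(move_l([*xy,.0605],.06,max_force=15));st("at")
gripper_to(0.,50);st("grip")
move_l([*xy,.105],.03);hold(.3);st("slow lift");move_l([*xy,.20],.15)
t=[.469,.356];movep([*t,.20],down(-.09,t,.2));st("over tray")
snap("wrist","w6")
move_l([*t,.04],.15);hold(.2);st("near")
print(move_l([*t,.0085],.03,max_force=4));st("down")
E
```

```text
False
at 27.31 tcp [0.544  0.1268 0.0604] F [ 1.08 -0.11 -0.02] op 0.045
grip 27.61 tcp [0.5445 0.1267 0.0612] F [-0.71 -0.76  3.86] op 0.0246
slow lift 29.54 tcp [0.544  0.1268 0.1049] F [ 0.22  0.6  -5.34] op 0.0246
over tray 32.48 tcp [0.4691 0.3557 0.1998] F [-1.17  0.28 -6.5 ] op 0.0246
near 33.94 tcp [0.4697 0.3564 0.0411] F [-0.41  0.06 -4.56] op 0.025
True
down 34.89 tcp [0.4687 0.3558 0.0092] F [-0.71  0.1   6.02] op 0.0248
```

View pics/w6.png

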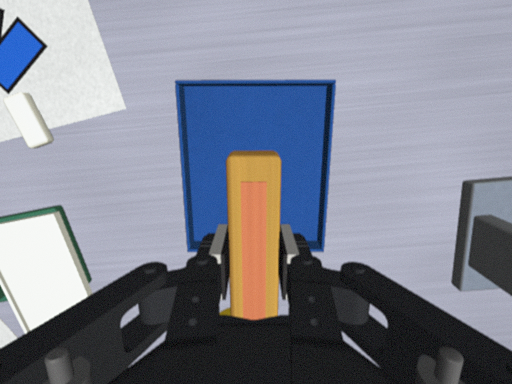

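The bar was over the middle of the tray (tray around (256,165)) and has since been lowered onto its floor. Release, retreat and check both bars.

```bash
python3 -W ignore - <<'E'
from h import *
t=[.469,.356]
gripper_to(.06);st("open");move_l([*t,.25],.15);hold(.3);st()
for n,c in(("wrist","w7"),("scene","s7")):
    snap(n,c);f=np.load(c+".npz");P=cloud(f["d"],f);h=cv2.cvtColor(f["im"],cv2.COLOR_RGB2HSV)
    H,S,V=[h[...,i].astype(int) for i in range(3)];X,Y,Z=P[...,0],P[...,1],P[...,2];print(n)
    br=(H>4)&(H<25)&(S>100)&(V>60)&(X>.35)&(X<.65)&(Y>-.25)&(Y<.45)
    blobs(br&(Z>.01)&(Z<.15),P,"bar",60)
    blobs((S<60)&(V>140)&(Z>.045)&(Z<.1),P,"pan",400)
im=np.hstack([cv2.imread("pics/w7.png")[:,:400],cv2.resize(cv2.imread("pics/s7.png")[150:320,200:440],(400,384))])
cv2.imwrite("pics/c7.png",im)
E
```

```text
open 35.33 tcp [0.4664 0.3545 0.0068] F [ 0.17 -0.01 -0.57] op 0.0599
 37.39 tcp [0.4689 0.3559 0.2496] F [-0.71 -1.66  0.21] op 0.0602
wrist
bar [ 245  129   19   74 1361] [468.  355.7] [99.2 24.6] -4.6 [25.1 26.8 28.4]
bar [  2 244  23  27 239] [558.4  10.8] [39.7 26.4] 1.6 [45.1 52.1 54. ]
pan [  16  197  102  100 5657] [538.9 105.2] [128.  114.6] -83.7 [85.5 86.9 90.8]
scene
bar [244 192  15  23 140] [ 575.  -100.1] [93.1 21. ] 5.0 [72.7 77.7 82.6]
bar [382 235  17  24 166] [477.  353.9] [96.  21.2] -4.7 [21.2 25.4 29.6]
pan [232 188  38  37 643] [ 574.4 -101.6] [137.8  85.5] 6.6 [51.1 56.1 66. ]
pan [299 204  38  40 930] [549.1 121.2] [135.5  91.2] 6.2 [80.7 85.7 90.3]
```

View pics/c7.png

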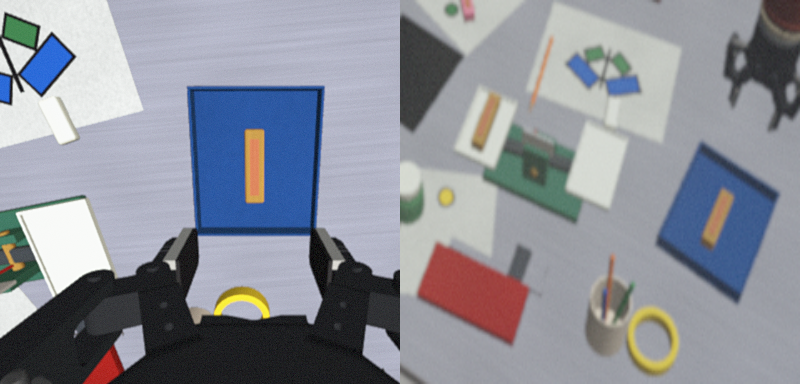

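The heavy bar lies flat at the tray's centre (255,165). The lighter bar is flat in the lowered right pan, the arm is clear and the bystanders look unmoved.

```bash
python3 -c "
from plant import *
print(job_done())"
```

```text
the job is handed in; nothing more can be done
None
```

I weighed both bars on the balance, moved the heavier one into the blue tray, and handed the job in at about 38 s of the 67 s allowed. `job_done` gives no verdict, so success rests on my own checks below.

- **Weighing:** I put the bar nearer the balance in the left pan and the other in the right. After I let go, the left pan dropped fully (floor at 56.7 mm) and the right pan rose (86.8 mm). The wrist force agreed: about 5.4 N for the left bar and 2.7 N for the right.
- **Final check:**
  - The heavier bar lies flat in the tray (top at about 27 mm) at about (0.468, 0.356), within a few mm of the tray's centre.
  - The lighter bar lies flat and centred in the right pan, which has come down to about 56 mm.
  - The gripper is open and clear of everything.
- **Small disagreements:** the scene camera put the tray bar about 9 mm further in x than the wrist camera, well inside the ±90 mm allowed. Wrist force readings were noisy by about 1 N.
- **Bystanders:** I only checked by eye that they had not moved, in the last picture. I did not measure their positions, and the last picture did not show all of them clearly.

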